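# Hang the electronic pipette back on the crowded rack

### The job

Lift the blue electronic pipette out of its sloping bench rest and hang it upright on the one empty hanger of the pipette rack, its flange resting down on both prongs behind the lips and its display facing out of the rack's open front, then let go. Do not drop it on the bench, do not knock the pipettes hanging beside it, and leave everything else where it stands.

Things in the scene. Friction and masses are not known exactly. Their poses are not given: they have to be found in the camera images.
- pipette: the electronic pipette, 217 mm long on its own z. Origin: centre of its flange's underside. Blue flange 30 x 44 x 6 mm (x, y, z); blue head 28 x 24 mm from z = 6 to 62, orange button to 67; white handle 20 x 20 mm down to z = -78; grey shaft, up to 15 mm thick, to the tip at z = -150. 0.13 to 0.24 kg, balanced just below the flange. Starts in the rest, head leaning 40 degrees from vertical to the rest's +x
- pipette_head (a point): the middle of the blue head, on the axis 36 mm above the flange's underside: a good grip, across the 24 mm (pipette y), free all round
- pipette_display (a point): the display on the head's front face, 14 mm to pipette -x of the head's middle; on the upper side at the start
- fork_free: the one empty fork hanger. Origin: on its centre line, level with the prong tops (200 mm above the bench), where a hung flange's underside centre belongs; x points into the rack from its open front, z up. Two prongs along x, from -24 to 18 mm, 8 wide, 10 high, 25 mm apart inside for the handle; the flange lies across them
- free_lip (a point): on the free hanger, midway between the tops of the lips, 21 mm before its origin: a lip 8 mm high stands on the front 6 mm of each prong. Behind, the rail (9 mm above the prongs) begins 18 mm past the origin, so the flange has 3 mm of play and must be carried in over the lips from the front, then lowered
- rack: the pipette rack, fixed: white base 130 x 370 x 12 mm, 14 mm posts at y = +-165, x = 35 mm, 215 mm high, aluminium rail behind the hangers; five hangers 60 mm apart along y, of equal yaw, the empty one among the middle three. Origin on the bench beneath the middle hanger; open front to -x
- cradle: the black bench rest, fixed: base 120 x 90 x 10 mm, short post, open trough leaning 40 degrees from vertical that carries the handle for 60 mm below the flange, which rests on its upper end. Trough 33 mm wide outside, walls 4 mm past the handle's axis. Origin on the bench 135 mm below the flange's underside; x: the way the head leans
- pip_left: a white manual pipette whose cap is red, hanging at the rack's +y end; same shape below the flange as the blue pipette; above the flange only an 11 mm plunger rod and an 18 mm round cap, top 40 mm above its origin; origin: centre of the underside of its flange, z up; must not be knocked
- fork_left: the hanger of the red-capped pipette: same shape, size and origin as the free hanger
- pip_a: a white manual pipette whose cap is yellow, hanging at one of the middle places; same shape below the flange as the blue pipette; above the flange only an 11 mm plunger rod and an 18 mm round cap, top 40 mm above its origin; origin: centre of the underside of its flange, z up; must not be knocked
- fork_a: the hanger of the yellow-capped pipette: same shape, size and origin as the free hanger
- pip_b: a white manual pipette whose cap is green, hanging at one of the middle places; same shape below the flange as the blue pipette; above the flange only an 11 mm plunger rod and an 18 mm round cap, top 40 mm above its origin; origin: centre of the underside of its flange, z up; must not be knocked
- fork_b: the hanger of the green-capped pipette: same shape, size and origin as the free hanger
- pip_right: a white manual pipette whose cap is orange, hanging at the rack's -y end; same shape below the flange as the blue pipette; above the flange only an 11 mm plunger rod and an 18 mm round cap, top 40 mm above its origin; origin: centre of the underside of its flange, z up; must not be knocked
- fork_right: the hanger of the orange-capped pipette: same shape, size and origin as the free hanger
- tube_rack: a loose green tube rack, 75 x 120 mm, 40 mm high, origin under its centre; leave alone
- bottle: a loose amber bottle, 60 mm across, 130 mm high, origin under its centre; leave alone
- beaker: a loose glass beaker, 68 mm across, 85 mm high, origin under its centre; leave alone
- tip_box: a loose orange open box with partitions, 85 x 120 x 50 mm, origin under its centre; leave alone
Things that resemble listed ones, but are neither listed nor needed, are in the scene too. There is more than one size of the pipette; the job needs the smaller.

How it is judged:
On the way, in this order (a step that is already met when the one before it is completed fails the run):
1. the pipette is lifted out of the rest (its flange over 200 mm from the rest's origin) (distance between pipette and cradle above 0.2 m), for 0.1 s.
2. the pipette hangs on the empty hanger (x of pipette in the frame of fork_free between -0.007 and 0.007 m and y of pipette in the frame of fork_free between -0.007 and 0.007 m and z of pipette in the frame of fork_free between -0.004 and 0.004 m and angle between pipette's own z axis and vertical below 0.1 rad and angle between the y axis of pipette and the y axis of fork_free, either way round below 0.2 rad and x of pipette_display in the frame of fork_free below -0.004 m), for 0.2 s.
At the end, for the whole second after the job is handed in: Pipette at rest on the free hanger: flange within 7 mm of its origin in x and y, 4 mm in z; upright within 0.1 rad, square within 0.2 rad, display to the front. Other pipettes within 15 mm of their starts, upright within 0.15 rad; tube rack, bottle, beaker, tip box within 30 mm (all of step 2 and linear speed of pipette below 0.02 m/s and angular speed of pipette below 0.2 rad/s and distance of each of pip_left, pip_a, pip_b, pip_right from where it was at the start of the episode below 0.015 m and angle between each of pip_left, pip_a, pip_b, pip_right's own z axis and vertical below 0.15 rad and distance of each of tube_rack, bottle, beaker, tip_box from where it was at the start of the episode below 0.03 m); the robot touches nothing.
It fails at once if a hanging pipette is knocked: shifted over 20 mm or swung past 0.35 rad (distance of any of pip_left, pip_a, pip_b, pip_right from where it was at the start of the episode above 0.02 m or angle between any of pip_left, pip_a, pip_b, pip_right's own z axis and vertical above 0.35 rad).
It fails at once if the tube rack, bottle, beaker or tip box is pushed more than 30 mm (distance of any of tube_rack, bottle, beaker, tip_box from where it was at the start of the episode above 0.03 m).
It fails at once if the pipette is dropped on the bench (height (world z) of pipette below 0.06 m).
It also fails if it takes over 42 s, if anything falls off the work surface, if the arm or the gripper's body presses on something with over 40 N, if the wrist force passes 120 N, or if a joint passes its speed limit or range.

### The arm

A 6-joint arm with a two-finger parallel gripper is mounted at the origin on the work surface. World frame = base frame: x ahead of the robot, y to its left, z up, the work surface at z = 0. Lengths are in m, angles in rad, forces in N, time in s.
With the tool pointing down it reaches from about 0.375 to 0.9 m from the base axis. Payload 3.1 kg.
Tool frame: the origin (TCP) lies between the finger pads; the fingertips stand 17 mm ahead of it and the grasp point (between the pads) lies 2 mm behind it; z points along the fingers, y is the line along which they close (so a half turn about z gives the same grasp; the last joint's range is limited). The gripper opens to 85 mm and grips with 20 to 120 N. Pads are 22 mm wide; open, the fingers measure 114 mm over their backs; the gripper's body (76 mm by 85 mm) begins 54 mm behind the grasp point. The pads swing forward as they close: fully open they stand 13 mm farther back than shut.
Start: joints at [1.131, 0.527, 1.433, -0, 1.181, -0.178], TCP at [0.162, 0.604, 0.223] pointing down, gripper open.
Joint ranges: [-3.08, 3.08], [-0.75, 2.2], [0.22, 2.44], [-1.43, 4.57], [0, 2.65], [-2.85, 2.85]. Speed limits (rad/s): [2.79, 2.79, 3.14, 3.14, 3.14, 3.14].

### API

Orientations are given as a unit quaternion [x, y, z, w].
In Python, from station import sense, vision, order gives the robot as it stands.
- The arm moves only by the shell command python3 -m crank 'ROWS' [OPENING] [FORCE]. ROWS is JSON, a list of rows, each an object with "dp": the shift along the world's x, y, z in units of 30 mm (1.0 is 30 mm), a list of three; "angular": the turn, a rotation vector about the world's x, y, z in degrees, a list of three. In form: [{"dp": [dx, dy, dz], "angular": [ax, ay, az]}, ...]. A call has 1 to 20 rows; each row shifts and turns the commanded pose from where the row before left it; what a row does not reach is not made up. A row lasts 1/10 s, in which the tool goes at most 50 mm and 8.59 degrees, less where a joint would pass 70% of its speed; a pose out of reach is approached as far as the arm can. A call is refused whole if a number of a shift passes 1 or a number of a turn 8.59, either way. A call with a gripper value outside its range is refused whole. OPENING is the closure, from 0 (fully open) to 1 (shut), set as the call begins (- or left out, the last holds). The fingers move at their own pace and stop on an object; FORCE is the grip in N (left out, the last holds). Time passes only in rows, so rows that do not move let the fingers close. It gives the time, the measured TCP pose, the force, the opening and the grip force at its end, in the units of the state.
- sense(): the state, without advancing time (a new reading comes with each control period).
- vision.snapshot(name): name is "side" or "top" or "wrist"; returns a dict with "image" (400x640x3 uint8, blue, green, red), "range_z" (400x640 float32, m along the optical axis (not along the pixel's ray), 0 where there is no reading), "mtx" (3x3 intrinsics, pixels), "pose" (4x4, takes a point from camera to world coordinates); the wrist camera has in their place "mount" (4x4, takes a point from camera to tool coordinates, whose origin is the TCP and whose axes are the flange's). Camera axes: x right, y down, z forward; pixel columns grow to the right and rows downward; lengths in m; the calibration is good to about 2 mm. A picture is of the moment at which its call begins: read the wrist's pose just before it.
- order.sign_off(): hands the job in; it is judged then, once.
The state is a dict: "t": time; "q": joint angles; "qd": joint speeds; "tau": joint torques, N m; "tcp_pos": TCP position; "tool_rot": TCP orientation; "force": force on the tool from outside, world axes, zero at the start; "ft_torque": the same for the moment, N m; "finger_gap": opening from 0.0 (shut) to 1.0 (fully open); "gripper_force": force on a finger pad.
Only numpy, scipy, OpenCV 4.12 (cv2) and the standard library are available. Lean on these libraries where they do the work, as an engineer would, in place of code of your own. Each camera call takes 0.05 s, during which the arm holds its last target. There are 200 camera calls.

## Working session

There is one attempt and no reset: what is moved stays moved. The work goes in short steps, Python scripts to look and compute and a shell command to move; the robot and the scene stay as the last step left them, time stands still between calls to the robot, and variables do not carry over. Pictures are saved under pics/ and viewed, at most 13 in all, crops included, and the job is handed in when it is done.

```bash
ls; mkdir -p pics; cat > h.py <<'E'
import numpy as np, cv2
from station import sense, vision, order
from scipy.spatial.transform import Rotation as R
def snap(n):
    s=sense(); d=vision.snapshot(n)
    if n=='wrist':
        T=np.eye(4);T[:3,:3]=R.from_quat(s['tool_rot']).as_matrix();T[:3,3]=s['tcp_pos']
        d['pose']=T@d['mount']
    return d
def cloud(d):
    z=d['range_z'];v,u=np.indices(z.shape);K=d['mtx']
    p=np.stack([(u-K[0,2])/K[0,0]*z,(v-K[1,2])/K[1,1]*z,z],-1)
    P=p@d['pose'][:3,:3].T+d['pose'][:3,3]
    P[z==0]=np.nan
    return P
E
python3 - <<'E'
from h import *
for n in ['side','top']:
    d=snap(n);cv2.imwrite(f'pics/{n}0.png',d['image']);np.savez(f'{n}0.npz',**d);print(n,d['pose'].round(3).tolist(),d['mtx'][0,0])
s=sense();print({k:s[k] for k in ['t','tcp_pos','tool_rot','force','finger_gap']})
E
```

```text
pics
side [[-0.76, -0.438, 0.48, -0.232], [-0.65, 0.534, -0.541, 0.837], [-0.019, -0.723, -0.691, 1.183], [0.0, 0.0, 0.0, 1.0]] 499.1910936529114
top [[-0.021, -0.997, 0.077, 0.396], [-1.0, 0.022, 0.003, 0.022], [-0.005, -0.077, -0.997, 1.269], [0.0, 0.0, 0.0, 1.0]] 385.383333876073
{'t': 0.1, 'tcp_pos': array([0.16143101, 0.60308137, 0.22239828]), 'tool_rot': array([ 1.30521660e-01,  9.91444934e-01, -9.67648869e-04, -3.22143948e-04]), 'force': array([ 0.57777796,  0.31024273, -0.67377673]), 'finger_gap': 1.003462039707944}
```

View pics/side0.png

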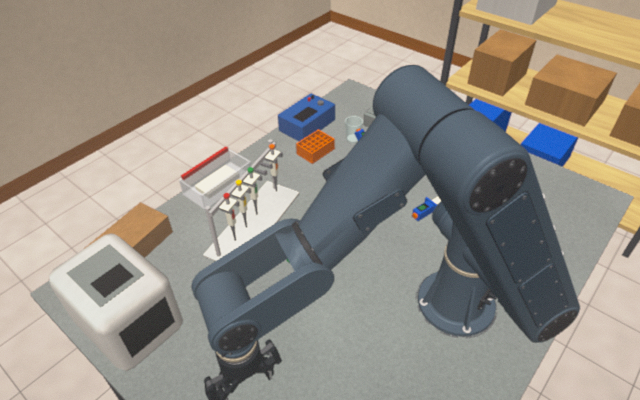

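View pics/top0.png

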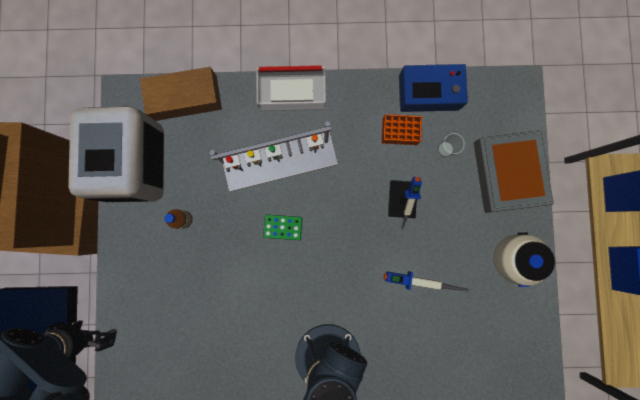

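Top view: the rack is around (278,160), with caps red (229,160), yellow (251,154), green (271,149) and orange (314,139). The empty hanger is near (293,145). There are two blue pipettes: one in the black rest at (410,200), and a longer one lying on the bench at (425,283). The one in the rest fits the description; I'll confirm it in a crop and measure.

```bash
python3 - <<'E'
from h import *
d=dict(np.load('top0.npz'));P=cloud(d);im=d['image'];hsv=cv2.cvtColor(im,cv2.COLOR_BGR2HSV)
a=cv2.resize(im[170:300,375:475],None,fx=4,fy=4,interpolation=cv2.INTER_CUBIC)
b=cv2.resize(im[120:192,210:340],None,fx=3,fy=3,interpolation=cv2.INTER_CUBIC)
c=np.zeros((520,800,3),np.uint8);c[:520,:400]=a;c[:216,405:795]=b;cv2.imwrite('pics/crop.png',c)
def blob(lo,hi,x0,x1,y0,y1,zmin):
    m=cv2.inRange(hsv,lo,hi)>0;M=np.zeros_like(m);M[y0:y1,x0:x1]=1
    m&=M.astype(bool)&(P[...,2]>zmin);v,u=np.where(m);q=P[m];return len(q),(u.mean(),v.mean()),np.median(q,0).round(3),np.nanmax(q[:,2]).round(3)
for n,lo,hi,x in [('red',(0,150,80),(7,255,255),(222,238)),('yel',(20,120,80),(35,255,255),(244,260)),('grn',(45,100,50),(80,255,255),(263,280)),('ora',(5,150,80),(18,255,255),(305,322))]:
    print(n,blob(lo,hi,*x,130,170,.15))
for n,box in [('rest',(395,430,170,210)),('bench',(378,420,265,295))]:
    print(n,blob((105,120,60),(125,255,255),*box,.02))
    m=cv2.inRange(hsv,(105,120,60),(125,255,255));v,u=np.where(m[box[2]:box[3],box[0]:box[1]])
    for i in range(0,len(u),max(1,len(u)//15)):print((u[i]+box[0],v[i]+box[2]),P[v[i]+box[2],u[i]+box[0]].round(3))
E
```

```text
red (28, (np.float64(228.5), np.float64(158.5)), array([0.601, 0.261, 0.24 ]), np.float64(0.243))
yel (41, (np.float64(250.53658536585365), np.float64(153.90243902439025)), array([0.614, 0.202, 0.24 ]), np.float64(0.243))
grn (30, (np.float64(271.6666666666667), np.float64(148.2)), array([0.627, 0.143, 0.24 ]), np.float64(0.244))
ora (29, (np.float64(314.2758620689655), np.float64(137.41379310344828)), array([0.654, 0.028, 0.24 ]), np.float64(0.243))
rest (173, (np.float64(413.0578034682081), np.float64(190.09248554913296)), array([ 0.509, -0.251,  0.157]), np.float64(0.192))
(np.int64(413), np.int64(177)) [ 0.549 -0.252  0.176]
(np.int64(414), np.int64(181)) [ 0.536 -0.251  0.187]
(np.int64(419), np.int64(182)) [ 0.532 -0.264  0.19 ]
(np.int64(420), np.int64(183)) [ 0.529 -0.268  0.187]
(np.int64(411), np.int64(185)) [ 0.526 -0.246  0.172]
(np.int64(413), np.int64(186)) [ 0.522 -0.25   0.179]
(np.int64(411), np.int64(189)) [ 0.514 -0.245  0.174]
(np.int64(405), np.int64(191)) [ 0.513 -0.237  0.134]
(np.int64(408), np.int64(192)) [ 0.51  -0.245  0.134]
(np.int64(410), np.int64(193)) 
[... 693 characters left out ...]
np.int64(411), np.int64(274)) [ 0.259 -0.268  0.036]
(np.int64(403), np.int64(275)) [ 0.257 -0.243  0.034]
(np.int64(391), np.int64(276)) [ 0.255 -0.203  0.044]
(np.int64(389), np.int64(277)) [ 0.252 -0.197  0.042]
(np.int64(388), np.int64(278)) [ 0.25  -0.192  0.048]
(np.int64(387), np.int64(279)) [ 0.246 -0.191  0.037]
(np.int64(386), np.int64(280)) [ 0.242 -0.188  0.038]
(np.int64(411), np.int64(280)) [ 0.241 -0.266  0.038]
(np.int64(409), np.int64(281)) [ 0.237 -0.261  0.034]
(np.int64(404), np.int64(282)) [ 0.235 -0.244  0.038]
(np.int64(402), np.int64(283)) [ 0.233 -0.237  0.042]
(np.int64(406), np.int64(284)) [ 0.229 -0.249  0.042]
(np.int64(409), np.int64(286)) [ 0.223 -0.259  0.039]
```

View pics/crop.png

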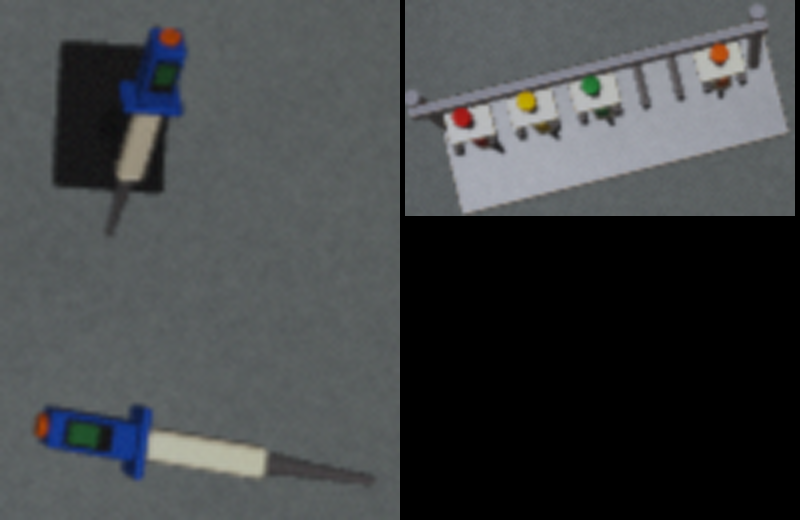

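The crop shows the blue pipette in the black rest, with display up and head leaning to image-up. The other one, at (425,283), lies flat, is visibly longer and is not in the rest. So the one in the rest (410,200) is the job's. The caps line is 239 mm for 4 pitches, which checks out, and the empty hanger sits between green and orange near (0.641, 0.086). I'll move to look at the rack with the wrist camera.

```bash
python3 -m crank '[{"dp":[0.3,-0.8,0.6],"angular":[0,0,0.7]},{"dp":[0.7,-0.99,0.6],"angular":[0,0,0.7]},{"dp":[0.7,-0.99,0.6],"angular":[0,0,0.7]},{"dp":[0.7,-0.99,0.6],"angular":[0,0,0.7]},{"dp":[0.7,-0.99,0.6],"angular":[0,0,0.7]},{"dp":[0.7,-0.99,0.6],"angular":[0,0,0.7]},{"dp":[0.7,-0.99,0.6],"angular":[0,0,0.7]},{"dp":[0.7,-0.99,0.6],"angular":[0,0,0.7]},{"dp":[0.7,-0.99,0.6],"angular":[0,0,0.7]},{"dp":[0.7,-0.99,0.6],"angular":[0,0,0.7]},{"dp":[0.7,-0.99,0.3],"angular":[0,0,0.7]},{"dp":[0.7,-0.99,0],"angular":[0,0,0.7]},{"dp":[0.7,-0.99,0],"angular":[0,0,0.7]},{"dp":[0.7,-0.99,0],"angular":[0,0,0.7]},{"dp":[0.7,-0.99,0],"angular":[0,0,0.7]},{"dp":[0.7,-0.99,0],"angular":[0,0,0.7]},{"dp":[0.3,-0.8,0],"angular":[0,0,0.3]},{"dp":[0,0,0],"angular":[0,0,0]},{"dp":[0,0,0],"angular":[0,0,0]}]' && python3 - <<'E'
from h import *
s=sense();print(s['t'],s['q'].round(2))
d=snap('wrist');cv2.imwrite('pics/w1.png',d['image']);np.savez('w1.npz',**d);print(d['mount'].round(3).tolist(),d['mtx'][0,0])
E
```

```text
t: 2.0
tcp_pos: [0.4944, 0.11, 0.4117]
tool_rot: [0.031, 1.0, 0.0, -0.001]
force: [0.4, 0.9, 0.2]
finger_gap: 1.001
gripper_force: 0.0
2.0 [-0.    0.19  1.44  0.    1.52 -1.51]
[[0.0, -0.965, -0.261, 0.066], [1.0, 0.0, -0.0, 0.001], [0.0, -0.261, 0.965, -0.15], [0.0, 0.0, 0.0, 1.0]] 293.8292618883322
```

View pics/w1.png

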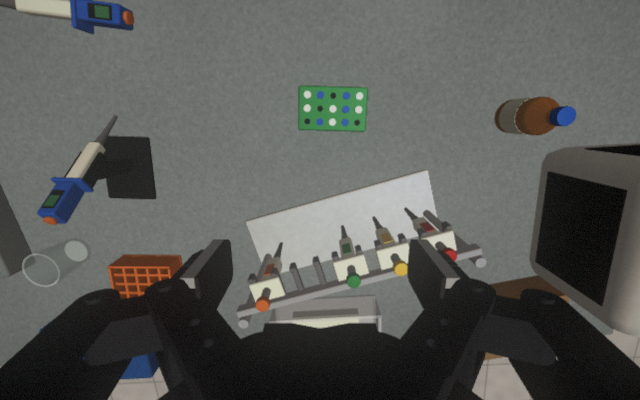

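Wrist view: the empty hanger's prongs are at (295,277) and (319,270), between orange (262,305) and green (354,281). The blue pipette in the rest is at (70,190).

```bash
python3 - <<'E'
from h import *
d=dict(np.load('w1.npz'));P=cloud(d);im=d['image'];hsv=cv2.cvtColor(im,cv2.COLOR_BGR2HSV);K=d['mtx'];T=d['pose']
def ray(u,v,z):
    r=T[:3,:3]@np.array([(u-K[0,2])/K[0,0],(v-K[1,2])/K[1,1],1]);return T[:3,3]+r*(z-T[2,3])/r[2]
# caps
C={}
for n,lo,hi,b in [('red',(0,150,80),(7,255,255),(440,465,245,270)),('yel',(20,120,80),(35,255,255),(385,415,255,280)),('grn',(45,100,50),(80,255,255),(340,365,270,295)),('ora',(5,150,80),(18,255,255),(250,275,292,315))]:
    m=np.zeros(hsv.shape[:2],bool);m[b[2]:b[3],b[0]:b[1]]=cv2.inRange(hsv,lo,hi)[b[2]:b[3],b[0]:b[1]]>0
    m&=P[...,2]>.232
    (c,r)=cv2.minEnclosingCircle(np.argwhere(m)[:,::-1].astype(np.float32));print(n,m.sum(),np.array(c).round(1),round(r,1),ray(*c,.24).round(4),np.nanmedian(P[m],0).round(4))
# prongs
m=np.zeros(hsv.shape[:2],bool);m[250:296,282:332]=1
m&=(P[...,2]>.185)&(P[...,2]<.225);n,l,st,ce=cv2.connectedComponentsWithStats(m.astype(np.uint8))
for i in range(1,n):
    if st[i,4]>8:
        q=P[l==i];print(st[i],q.min(0).round(3),q.max(0).round(3),np.median(q,0).round(3),cv2.minAreaRect(np.argwhere(l==i)[:,::-1].astype(np.float32)))
cv2.imwrite('pics/c2.png',cv2.resize(im[225:325,235:385],None,fx=5,fy=5,interpolation=cv2.INTER_CUBIC))
# pipette
m=np.zeros(hsv.shape[:2],bool);m[160:230,30:110]=1
b=m&(cv2.inRange(hsv,(105,120,60),(125,255,255))>0)&(P[...,2]>.08)
w=m.copy();w[140:160,60:110]=1;w&=(hsv[...,1]<60)&(hsv[...,2]>120)&(P[...,2]>.06)
g=m&(cv2.inRange(hsv,(45,80,20),(85,255,255))>0)
o=m&(cv2.inRange(hsv,(3,150,80),(18,255,255))>0)&(P[...,2]>.1)
for n,x in [('blue',b),('handle',w),('disp',g),('button',o)]:
    v,u=np.where(x);print(n,x.sum(),(u.mean(),v.mean()),np.nanmedian(P[x],0).round(3),np.nanmin(P[x],0).round(3),np.nanmax(P[x],0).round(3))
E
```

```text
red 75 [450.1 255.4] 6.1 [0.6003 0.2617 0.24  ] [0.598  0.2637 0.2395]
yel 158 [400.5 268. ] 7.6 [0.6135 0.2024 0.24  ] [0.6132 0.2019 0.2391]
grn 119 [353.3 280.8] 6.4 [0.6275 0.1445 0.24  ] [0.6282 0.1444 0.2395]
ora 128 [262.1 303.7] 6.9 [0.6528 0.0287 0.24  ] [0.6546 0.0289 0.2393]
[282 256  50  40 817] [0.614 0.048 0.19 ] [0.67  0.117 0.21 ] [0.656 0.09  0.2  ] ((306.5, 275.5), (39.0, 49.0), 90.0)
blue 1133 (np.float64(65.79964695498676), np.float64(197.89761694616064)) [ 0.519 -0.248  0.159] [ 0.491 -0.276  0.129] [ 0.55  -0.233  0.192]
handle 499 (np.float64(83.17234468937876), np.float64(159.9178356713427)) [ 0.472 -0.25   0.113] [ 0.446 -0.262  0.082] [ 0.494 -0.242  0.146]
disp 105 (np.float64(51.03809523809524), np.float64(200.11428571428573)) [ 0.517 -0.258  0.176] [ 0.511 -0.265  0.169] [ 0.523 -0.251  0.183]
button 67 (np.float64(49.507462686567166), np.float64(220.23880597014926)) [ 0.542 -0.257  0.187] [ 0.537 -0.267  0.182] [ 0.548 -0.252  0.191]
```

View pics/c2.png

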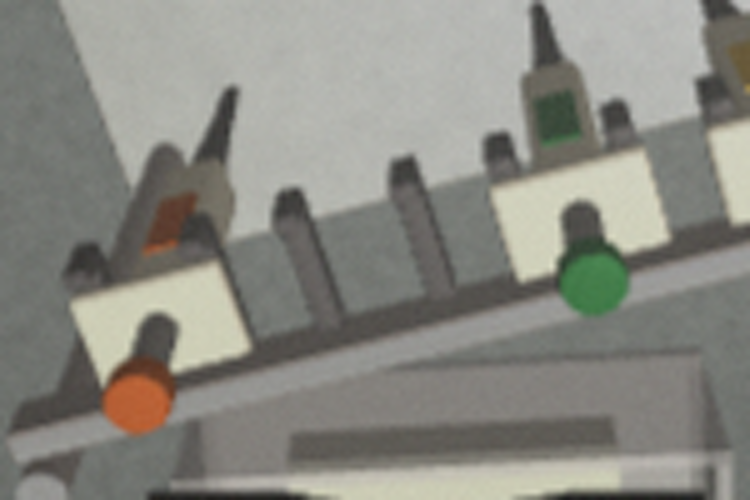

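```bash
python3 -m crank '[{"dp":[0.06,-0.6,-0.19],"angular":[0,0,0]},{"dp":[0.06,-0.9,-0.19],"angular":[0,0,0]},{"dp":[0.06,-0.9,-0.19],"angular":[0,0,0]},{"dp":[0.06,-0.9,-0.19],"angular":[0,0,0]},{"dp":[0.06,-0.9,-0.19],"angular":[0,0,0]},{"dp":[0.06,-0.9,-0.19],"angular":[0,0,0]},{"dp":[0.06,-0.9,-0.19],"angular":[0,0,0]},{"dp":[0.06,-0.9,-0.19],"angular":[0,0,0]},{"dp":[0.06,-0.9,-0.19],"angular":[0,0,0]},{"dp":[0.06,-0.9,-0.19],"angular":[0,0,0]},{"dp":[0.06,-0.9,-0.19],"angular":[0,0,0]},{"dp":[0.06,-0.9,-0.19],"angular":[0,0,0]},{"dp":[0.06,-0.9,-0.19],"angular":[0,0,0]},{"dp":[0.06,-0.9,-0.19],"angular":[0,0,0]},{"dp":[0,0,0],"angular":[0,0,0]},{"dp":[0,0,0],"angular":[0,0,0]}]' && python3 - <<'E'
from h import *
d=dict(np.load('w1.npz'));K=d['mtx'];T=d['pose']
def ray(u,v,z):
    r=T[:3,:3]@np.array([(u-K[0,2])/K[0,0],(v-K[1,2])/K[1,1],1]);return T[:3,3]+r*(z-T[2,3])/r[2]
a,b=ray(235+290/5,225+193/5,.208),ray(235+403/5,225+160/5,.208);print(a,b,np.linalg.norm(a-b),(a+b)/2+.022*np.array([.975,.223,0]))
d=snap('wrist');cv2.imwrite('pics/w2.png',d['image']);np.savez('w2.npz',**d)
P=cloud(d);im=d['image'];hsv=cv2.cvtColor(im,cv2.COLOR_BGR2HSV)
near=(abs(P[...,0]-.5)<.12)&(abs(P[...,1]+.255)<.07)
b=near&(cv2.inRange(hsv,(105,120,60),(125,255,255))>0)&(P[...,2]>.08)
w=near&(hsv[...,1]<60)&(hsv[...,2]>120)&(P[...,2]>.06)
g=near&(cv2.inRange(hsv,(45,80,20),(85,255,255))>0)&(P[...,2]>.1)
o=near&(cv2.inRange(hsv,(3,150,80),(18,255,255))>0)&(P[...,2]>.1)
for n,x in [('blue',b),('handle',w),('disp',g),('button',o)]:
    v,u=np.where(x);print(n,x.sum(),(u.mean().round(),v.mean().round()),np.nanmean(P[x],0).round(4),np.nanpercentile(P[x],2,axis=0).round(3),np.nanpercentile(P[x],98,axis=0).round(3))
E
```

```text
t: 3.65
tcp_pos: [0.52, -0.2576, 0.3322]
tool_rot: [0.03, 1.0, 0.001, -0.0]
force: [0.1, 0.1, 0.7]
finger_gap: 0.998
gripper_force: 0.0
[0.6164352  0.06812404 0.208     ] [0.60867971 0.09879344 0.208     ] 0.031634782593903094 [0.63400745 0.08836474 0.208     ]
blue 1028 (np.float64(318.0), np.float64(171.0)) [ 0.5117 -0.2575  0.1625] [ 0.492 -0.277  0.132] [ 0.543 -0.236  0.19 ]
handle 786 (np.float64(320.0), np.float64(164.0)) [ 0.4798 -0.2535  0.1735] [ 0.448 -0.302  0.085] [ 0.515 -0.209  0.391]
disp 178 (np.float64(322.0), np.float64(212.0)) [ 0.5148 -0.2569  0.2215] [ 0.5  -0.28  0.17] [ 0.522 -0.197  0.442]
button 108 (np.float64(317.0), np.float64(203.0)) [ 0.5423 -0.2601  0.1871] [ 0.537 -0.266  0.182] [ 0.549 -0.254  0.19 ]
```

View pics/w2.png

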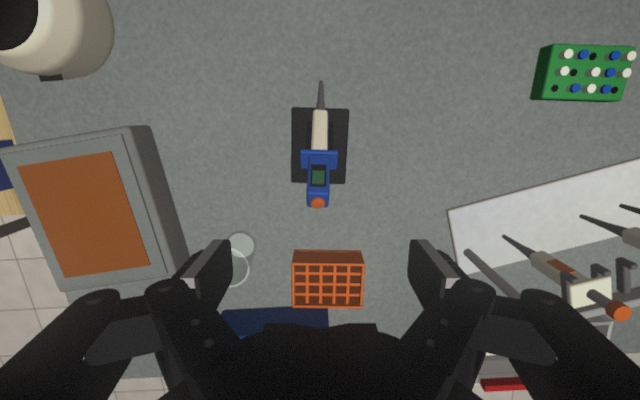

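The hanger's estimate is consistent: (0.640, 0.087) from the caps. The pipette's head middle is near (0.527, -0.259, 0.167), its yaw about -5°. That gives a flange height of 0.139 against the stated 0.135, so it fits. Tip (320,82), button (317,203). Going down to grasp.

```bash
python3 -m crank '[{"dp":[0.04,-0.01,-0.5],"angular":[0,0,-0.2]},{"dp":[0.04,-0.01,-0.8],"angular":[0,0,-0.2]},{"dp":[0.04,-0.01,-0.8],"angular":[0,0,-0.2]},{"dp":[0.04,-0.01,-0.8],"angular":[0,0,-0.2]},{"dp":[0.04,-0.01,-0.8],"angular":[0,0,-0.2]},{"dp":[0.04,0,-0.8],"angular":[0,0,-0.2]},{"dp":[0.03,0,-0.6],"angular":[0,0,-0.2]},{"dp":[0,0,-0.5],"angular":[0,0,0]},{"dp":[0,0,0],"angular":[0,0,0]},{"dp":[0,0,0],"angular":[0,0,0]}]' && python3 -m crank '[{"dp":[0,0,0],"angular":[0,0,0]},{"dp":[0,0,0],"angular":[0,0,0]},{"dp":[0,0,0],"angular":[0,0,0]},{"dp":[0,0,0],"angular":[0,0,0]},{"dp":[0,0,0],"angular":[0,0,0]},{"dp":[0,0,0],"angular":[0,0,0]},{"dp":[0,0,0],"angular":[0,0,0]},{"dp":[0,0,0],"angular":[0,0,0]}]' 1 60
```

```text
t: 4.7
tcp_pos: [0.5285, -0.2592, 0.1652]
tool_rot: [0.042, 0.999, -0.0, 0.0]
force: [-0.4, -0.7, 1.6]
finger_gap: 0.998
gripper_force: 0.0
t: 5.5
tcp_pos: [0.5284, -0.2605, 0.165]
tool_rot: [0.043, 0.999, -0.0, 0.001]
force: [0.5, 0.8, 5.1]
finger_gap: 0.26
gripper_force: 61.8
```

```bash
python3 -m crank '[{"dp":[0,0,0.2],"angular":[0,0,0]},{"dp":[0,0,0.3],"angular":[0,0,0]},{"dp":[0,0,0.5],"angular":[0,0,0]},{"dp":[0,0,0.6],"angular":[0,0,0]},{"dp":[0,0,0.7],"angular":[0,0,0]},{"dp":[0,0,0.7],"angular":[0,0,0]},{"dp":[0,0,0.7],"angular":[0,0,0]},{"dp":[0,0,0.7],"angular":[0,0,0]},{"dp":[0,0,0.5],"angular":[0,0,0]},{"dp":[0,0,0.2],"angular":[0,0,0]},{"dp":[0,0,0],"angular":[0,0,0]},{"dp":[0,0,0],"angular":[0,0,0]}]' && python3 - <<'E'
from h import *
d=snap('wrist');cv2.imwrite('pics/w3.png',d['image']);np.savez('w3.npz',**d)
P=cloud(d);hsv=cv2.cvtColor(d['image'],cv2.COLOR_BGR2HSV);Ti=sense()
R0=R.from_quat(Ti['tool_rot']).as_matrix();Q=(P-Ti['tcp_pos'])@R0   # tool frame
near=(abs(Q[...,1])<.03)&(abs(Q[...,0])<.17)&(P[...,2]>.12)
b=near&(cv2.inRange(hsv,(105,120,40),(125,255,255))>0)
w=near&(hsv[...,1]<70)&(hsv[...,2]>110)&(Q[...,0]>.02)
g=near&(cv2.inRange(hsv,(45,80,20),(85,255,255))>0)
for n,x in [('blue',b),('handle',w),('disp',g)]:
    v,u=np.where(x);q=Q[x];print(n,x.sum(),(u.mean().round(),v.mean().round()),q.mean(0).round(4),np.percentile(q,2,axis=0).round(3),np.percentile(q,98,axis=0).round(3))
    if len(q)>30:
        c=q-q.mean(0);print(np.linalg.svd(c,full_matrices=False)[2].round(3))
E
```

```text
t: 6.7
tcp_pos: [0.5274, -0.2599, 0.3166]
tool_rot: [0.043, 0.999, 0.001, -0.001]
force: [0.5, 0.1, -1.3]
finger_gap: 0.262
gripper_force: 61.2
blue 4026 (np.float64(320.0), np.float64(213.0)) [0.0162 0.0014 0.001 ] [-0.012 -0.018 -0.025] [0.036 0.021 0.032]
[[-0.572 -0.027 -0.82 ]
 [ 0.093 -0.995 -0.033]
 [-0.815 -0.095  0.572]]
handle 2088 (np.float64(320.0), np.float64(132.0)) [0.0558 0.0017 0.0508] [ 0.036 -0.007  0.026] [0.08  0.011 0.08 ]
[[-0.633 -0.007 -0.774]
 [-0.017  1.     0.004]
 [ 0.774  0.016 -0.633]]
disp 829 (np.float64(320.0), np.float64(232.0)) [ 0.0112  0.0014 -0.014 ] [ 0.006 -0.005 -0.101] [ 0.017  0.008 -0.004]
[[-0.017 -0.015  1.   ]
 [ 0.021 -1.    -0.015]
 [-1.    -0.021 -0.017]]
```

View pics/w3.png

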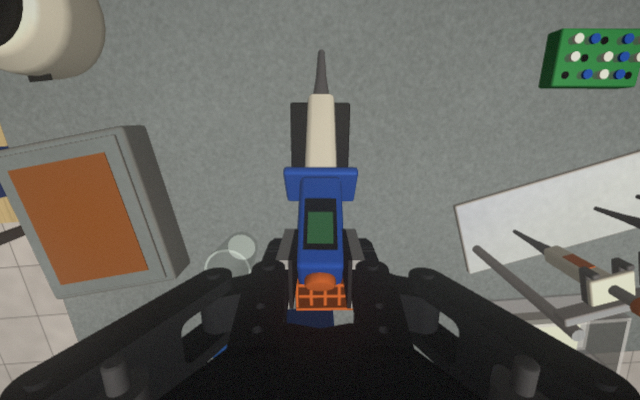

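The pipette is held squarely across its head at 39.3° to the tool axis, with display up at (320,232) and flange at (320,180). Next I turn it upright and carry it to a standoff before the empty hanger.

```bash
python3 -m crank '[{"dp":[0,0.4,0],"angular":[0,0,3.56]},{"dp":[0,0.75,0],"angular":[0,0,3.56]},{"dp":[0,0.75,0],"angular":[0,0,3.56]},{"dp":[0,0.75,0],"angular":[0,0,3.56]},{"dp":[0,0.75,0],"angular":[0,0,3.56]},{"dp":[0,0.75,0],"angular":[0.88,-3.83,0]},{"dp":[0,0.75,0],"angular":[0.88,-3.83,0]},{"dp":[0,0.75,0],"angular":[0.88,-3.83,0]},{"dp":[0,0.75,0],"angular":[0.88,-3.83,0]},{"dp":[0,0.75,0],"angular":[0.88,-3.83,0]},{"dp":[0,0.75,0],"angular":[0.88,-3.83,0]},{"dp":[0,0.75,0],"angular":[0.88,-3.83,0]},{"dp":[0,0.75,0],"angular":[0.88,-3.83,0]},{"dp":[0,0.75,0],"angular":[0.88,-3.83,0]},{"dp":[0,0.5,0],"angular":[0.88,-3.83,0]},{"dp":[0,0.2,0],"angular":[0,0,0]},{"dp":[0,0,0],"angular":[0,0,0]},{"dp":[0,0,0],"angular":[0,0,0]}]' && python3 - <<'E'
from h import *
d=snap('wrist');np.savez('w4.npz',**d);t=snap('top');np.savez('t4.npz',**t);s=snap('side');np.savez('s4.npz',**s)
z=np.vstack([d['image'][:,:]]);cv2.imwrite('pics/w4.png',z)
c=np.hstack([cv2.resize(s['image'][120:270,180:330],(400,400)),cv2.resize(t['image'][110:210,230:330],(400,400))]);cv2.imwrite('pics/st4.png',c)
d3=dict(np.load('w3.npz'));P=cloud(d3);T=d3['pose']@np.linalg.inv(d3['mount']);Q=(P-T[:3,3])@T[:3,:3]
a=np.array([-.633,-.007,-.774]);a/=np.linalg.norm(a);y=np.array([0,1,0.]);x=np.cross(y,a);print('x',x)
A=np.stack([x,y,a]);q=Q@A.T;hsv=cv2.cvtColor(d3['image'],cv2.COLOR_BGR2HSV)
n=(abs(q[...,1])<.03)&(abs(q[...,0])<.03)&(abs(q[...,2])<.1)
b=n&(cv2.inRange(hsv,(105,120,40),(125,255,255))>0)
f=b&(abs(q[...,1]-.0015)>.0165)
print('flange',np.percentile(q[f],[2,10,25,50,75,90,98],axis=0).round(4))
g=n&(cv2.inRange(hsv,(45,80,20),(85,255,255))>0);print('disp',np.median(q[g],0))
w=n&(hsv[...,1]<70)&(hsv[...,2]>110)&(q[...,2]<-.03);print('hand',np.median(q[w],0),q[w].max(0))
o=n&(cv2.inRange(hsv,(3,150,80),(14,255,255))>0);print('but',np.percentile(q[o],[2,50,98],axis=0).round(4))
E
```

```text
t: 8.55
tcp_pos: [0.5291, 0.0647, 0.318]
tool_rot: [-0.106, 0.936, 0.037, 0.334]
force: [1.1, -0.2, -0.8]
finger_gap: 0.257
gripper_force: 61.2
x [-0.77407199  0.          0.63305888]
flange [[-0.0162 -0.0195 -0.0377]
 [-0.0155 -0.0186 -0.0361]
 [-0.0132 -0.0171 -0.0351]
 [-0.0056  0.0183 -0.0347]
 [ 0.0033  0.0206 -0.0343]
 [ 0.0088  0.0221 -0.0341]
 [ 0.0121  0.023  -0.0338]]
disp [-0.01551354  0.00150552  0.00157253]
hand [-0.01096414  0.00150824 -0.06776597] [ 0.01141011  0.02258339 -0.03513754]
but [[-0.0087 -0.0055  0.0225]
 [-0.0051  0.0015  0.0259]
 [ 0.0052  0.0085  0.027 ]]
```

View pics/w4.png

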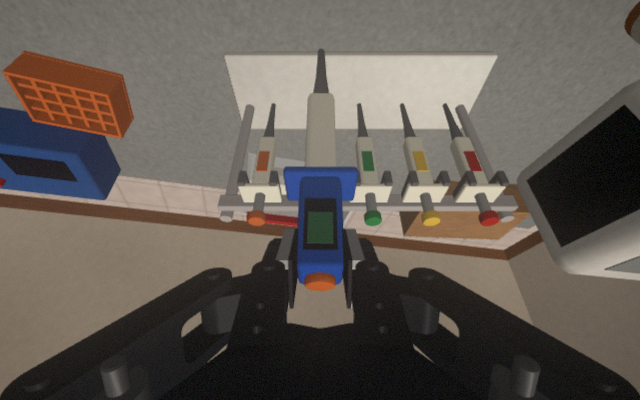

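View pics/st4.png

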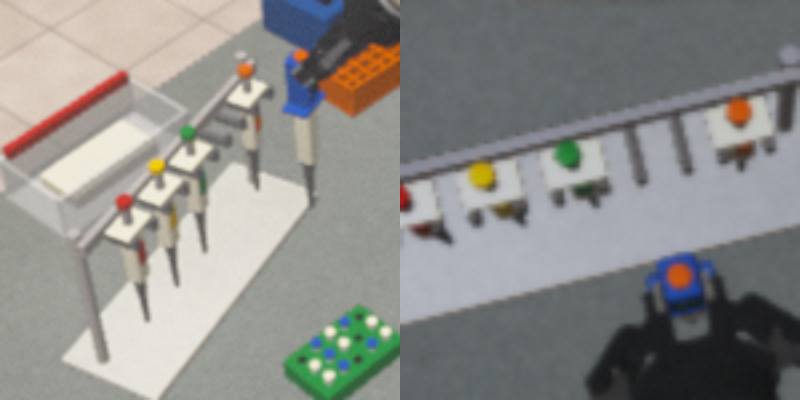

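Both views show the pipette upright in front of the rack at (680,275) in the top crop, level with the empty prongs at (638,155) and (683,145), display to the front. Neighbours are undisturbed. Now I compute the residual rotation and the hanger position from near.

```bash
python3 - <<'E'
from h import *
d=dict(np.load('w4.npz'));P=cloud(d);s=sense();Rt=R.from_quat(s['tool_rot']).as_matrix()
a=np.array([-.633,-.007,-.774]);a/=np.linalg.norm(a);y=np.array([0,1,0.]);x=np.cross(y,a);x/=np.linalg.norm(x);y=np.cross(a,x)
Rp=Rt@np.stack([x,y,a],1);print('pip axes\n',Rp.round(3))
o=s['tcp_pos']+Rp@np.array([-.001,.0015,-.0405]);print('pip origin',o.round(4))
yw=np.radians(12.9);Rk=np.array([[np.cos(yw),-np.sin(yw),0],[np.sin(yw),np.cos(yw),0],[0,0,1]]);f=np.array([.640,.087,.2])
print('rotvec deg to go',np.degrees(R.from_matrix(Rk@Rp.T).as_rotvec()).round(2))
for nm,D in [('w4',d),('w1',dict(np.load('w1.npz'))),('top0',dict(np.load('top0.npz')))]:
    q=(cloud(D)-f)@Rk;hsv=cv2.cvtColor(D['image'],cv2.COLOR_BGR2HSV)
    wh=(hsv[...,1]<70)&(hsv[...,2]>140)
    fl=wh&(abs(q[...,2]-.006)<.003)
    for k in (-1,1,2,3):
        m=fl&(abs(q[...,1]-.06*k)<.024)&(abs(q[...,0])<.025)
        if m.sum()>10:
            r=cv2.minAreaRect((q[m][:,:2]*1000).astype(np.float32));print(nm,k,m.sum(),np.array(r[0]).round(1),np.array(r[1]).round(1),round(r[2],1))
    # dark prongs/lips
    for k in (-1,0,1,2):
        for sd in (-1,1):
            m=(hsv[...,2]<140)&(abs(q[...,2]-.004)<.006)&(abs(q[...,1]-.06*k-sd*.0165)<.008)&(q[...,0]>-.035)&(q[...,0]<-.005 if k else q[...,0]<.012)
            if m.sum()>5:print(nm,'prong',k,sd,m.sum(),np.percentile(q[m]*1000,[3,50,97],axis=0).round(1).tolist())
E
```

```text
pip axes
 [[ 0.975 -0.223  0.   ]
 [ 0.223  0.975 -0.007]
 [ 0.001  0.007  1.   ]]
pip origin [0.5277 0.0659 0.2775]
rotvec deg to go [-0.38 -0.03  0.02]
w4 -1 653 [  5.5 -60.3] [47.2 39. ] 89.8
w4 1 579 [ 5.5 60.1] [38.6 47.4] 0.3
w4 2 639 [  5.3 119.7] [39.2 47. ] 0.5
w4 3 624 [  5.1 179.2] [39.4 46.9] 2.1
w4 prong -1 -1 98 [[-22.3, -81.0, -1.6], [-20.9, -76.3, 2.9], [-12.0, -70.5, 7.4]]
w4 prong -1 1 90 [[-22.8, -49.7, -1.8], [-21.0, -44.2, 3.4], [-12.0, -40.6, 7.6]]
w4 prong 1 -1 46 [[-22.5, 41.4, -1.7], [-21.0, 44.3, 3.5], [-12.2, 50.7, 7.7]]
w4 prong 1 1 87 [[-22.5, 70.3, -1.8], [-21.0, 73.6, 3.2], [-12.2, 78.1, 7.7]]
w4 prong 2 -1 105 [[-22.6, 96.4, -1.6], [-20.5, 100.1, 3.2], [-6.5, 107.7, 7.6]]
w4 prong 2 1 97 [[-22.5, 130.1, -1.7], [-20.8, 133.0, 3.0], [-12.0, 137.9, 7.5]]
w1 -1 486 [  5.7 -60. ] [47.4 38.4] 89.5
w1 1 556 [ 5.6 60. ] [38.5 47.7] 0.1
w1 2 513 [  3.1 117.9] [39.3 50.6] 13.0
w1 3 327 [  5.9 181.6] [43.6 37.7] 89.9
w1 prong -1 -1 60 [[-22.1, -81.4, -1.2], [-18.7, -76.3, 3.6], [-12.5, -70.3, 7.9]]
w1 prong -1 1 61 [[-22.7, -49.0, -1.1], [-19.1, -43.7, 3.3], [-11
[... 610 characters left out ...]
3.2] 1.4
top0 3 104 [  4.3 178.4] [44.  38.2] 85.5
top0 prong -1 -1 11 [[-23.1, -80.7, -0.9], [-19.3, -76.7, 5.0], [-13.0, -73.5, 8.8]]
top0 prong -1 1 11 [[-23.0, -47.1, 0.1], [-19.0, -43.8, 2.5], [-13.7, -40.7, 9.5]]
top0 prong 0 -1 28 [[-22.4, -20.7, -1.6], [-6.6, -17.3, 1.3], [10.2, -14.0, 8.5]]
top0 prong 0 1 26 [[-22.4, 12.0, -1.7], [-6.1, 15.7, 0.5], [8.3, 18.8, 9.4]]
top0 prong 1 -1 9 [[-22.8, 39.2, 1.5], [-16.9, 41.7, 4.5], [-13.6, 49.5, 7.5]]
top0 prong 1 1 10 [[-22.6, 71.8, 0.7], [-18.7, 74.5, 4.0], [-13.9, 77.7, 8.4]]
top0 prong 2 -1 9 [[-21.8, 99.1, -0.8], [-18.4, 101.2, 5.4], [-14.0, 107.7, 7.4]]
top0 prong 2 1 11 [[-22.8, 131.7, -0.9], [-19.0, 134.7, 5.3], [-13.5, 138.2, 8.8]]
```

```bash
python3 -m crank '[{"dp":[0.02,-0.08,-0.4],"angular":[-0.38,0,0]},{"dp":[0.02,-0.08,-0.6],"angular":[0,0,0]},{"dp":[0,0,-0.5],"angular":[0,0,0]},{"dp":[0,0,0],"angular":[0,0,0]},{"dp":[0.3,0.068,0],"angular":[0,0,0]},{"dp":[0.5,0.114,0],"angular":[0,0,0]},{"dp":[0.5,0.114,0],"angular":[0,0,0]},{"dp":[0.5,0.114,0],"angular":[0,0,0]},{"dp":[0.4,0.092,0],"angular":[0,0,0]},{"dp":[0.4,0.092,0],"angular":[0,0,0]},{"dp":[0.4,0.092,0],"angular":[0,0,0]},{"dp":[0.3,0.068,0],"angular":[0,0,0]},{"dp":[0.3,0.068,0],"angular":[0,0,0]},{"dp":[0.13,0.03,0],"angular":[0,0,0]},{"dp":[0,0,0],"angular":[0,0,0]},{"dp":[0,0,0],"angular":[0,0,0]}]'; cat > chk.py <<'E'
from h import *
s=sense();Rt=R.from_quat(s['tool_rot']).as_matrix()
a=np.array([-.633,-.007,-.774]);a/=np.linalg.norm(a);y=np.array([0,1,0.]);x=np.cross(y,a);x/=np.linalg.norm(x);y=np.cross(a,x)
Rp=Rt@np.stack([x,y,a],1);o=s['tcp_pos']+Rp@np.array([-.001,.0015,-.0405])
yw=np.radians(12.9);Rk=np.array([[np.cos(yw),-np.sin(yw),0],[np.sin(yw),np.cos(yw),0],[0,0,1]]);f=np.array([.6406,.0866,.2])
print('pip in fork mm',((o-f)@Rk*1000).round(1),'todo world units',((f-o)/.03).round(2),np.degrees(R.from_matrix(Rk@Rp.T).as_rotvec()).round(2),s['force'].round(1))
E
python3 - <<'E'
import runpy;runpy.run_path('chk.py')
from h import *
d=snap('wrist');np.savez('w5.npz',**d);t=snap('top');s=snap('side')
c=np.hstack([cv2.resize(d['image'][120:320,220:420],(440,440)),cv2.resize(t['image'][115:195,250:330],(340,340)) if 0 else cv2.copyMakeBorder(cv2.resize(t['image'][115:185,260:330],(340,340)),0,100,0,0,0)]);cv2.imwrite('pics/c5.png',c)
E
```

```text
t: 10.3
tcp_pos: [0.6413, 0.0869, 0.2742]
tool_rot: [-0.107, 0.937, 0.034, 0.332]
force: [-0.1, 0.8, -1.6]
finger_gap: 0.257
gripper_force: 61.2
pip in fork mm [-0.4  1.7 33.7] todo world units [ 0.03 -0.05 -1.12] [ 0.02 -0.28  0.05] [-0.1  0.8 -1.6]
```

View pics/c5.png

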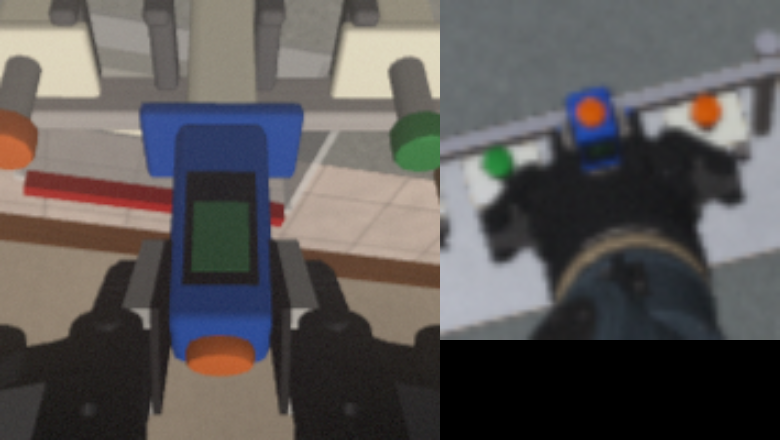

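Wrist crop: the handle (centre x≈221) stands between the prongs (middle ≈216 px), about 1.5 mm too far to +y, which matches the computed 1.7 mm. I'll correct that, then lower.

```bash
python3 -m crank '[{"dp":[0.03,-0.055,0],"angular":[0,-0.28,0]},{"dp":[0,0,-0.2],"angular":[0,0,0]},{"dp":[0,0,-0.2],"angular":[0,0,0]},{"dp":[0,0,-0.2],"angular":[0,0,0]},{"dp":[0,0,-0.15],"angular":[0,0,0]},{"dp":[0,0,-0.1],"angular":[0,0,0]},{"dp":[0,0,-0.05],"angular":[0,0,0]},{"dp":[0,0,-0.05],"angular":[0,0,0]},{"dp":[0,0,0],"angular":[0,0,0]},{"dp":[0,0,0],"angular":[0,0,0]}]'; python3 chk.py
```

```text
t: 11.45
tcp_pos: [0.6427, 0.0852, 0.2461]
tool_rot: [-0.107, 0.936, 0.034, 0.335]
force: [-0.1, 0.2, -1.4]
finger_gap: 0.261
gripper_force: 61.2
pip in fork mm [ 0.8 -0.4  5.6] todo world units [-0.03  0.01 -0.19] [0.03 0.06 0.07] [-0.1  0.2 -1.4]
```

```bash
python3 -m crank '[{"dp":[-0.02,0,-0.07],"angular":[0,0,0]},{"dp":[0,0,-0.05],"angular":[0,0,0]},{"dp":[0,0,-0.03],"angular":[0,0,0]},{"dp":[0,0,0],"angular":[0,0,0]},{"dp":[0,0,0],"angular":[0,0,0]}]'; python3 chk.py
```

```text
t: 11.95
tcp_pos: [0.642, 0.0852, 0.2414]
tool_rot: [-0.107, 0.936, 0.034, 0.335]
force: [-0.1, 0.0, -0.6]
finger_gap: 0.263
gripper_force: 61.2
pip in fork mm [ 0.1 -0.2  0.9] todo world units [-0.    0.01 -0.03] [0.02 0.03 0.06] [-0.1  0.  -0.6]
```

```bash
python3 -m crank '[{"dp":[0,0,-0.03],"angular":[0,0,0]},{"dp":[0,0,-0.02],"angular":[0,0,0]},{"dp":[0,0,0],"angular":[0,0,0]},{"dp":[0,0,0],"angular":[0,0,0]}]'; python3 chk.py
```

```text
t: 12.35
tcp_pos: [0.6422, 0.0852, 0.2403]
tool_rot: [-0.106, 0.936, 0.034, 0.335]
force: [-0.3, -0.2, 0.6]
finger_gap: 0.262
gripper_force: 61.3
pip in fork mm [ 0.3 -0.3 -0.2] todo world units [-0.01  0.01  0.01] [0.03 0.08 0.07] [-0.3 -0.2  0.6]
```

The flange is bearing on the prongs: the force has swung from -1.4 to +0.6 N. I'll open part way and check.

```bash
python3 -m crank '[{"dp":[0,0,0],"angular":[0,0,0]},{"dp":[0,0,0],"angular":[0,0,0]},{"dp":[0,0,0],"angular":[0,0,0]},{"dp":[0,0,0],"angular":[0,0,0]},{"dp":[0,0,0],"angular":[0,0,0]}]' 0.54; python3 - <<'E'
from h import *
d=snap('wrist');t=snap('top');s=snap('side')
c=np.hstack([cv2.resize(d['image'][60:320,190:450],(440,440)),cv2.copyMakeBorder(cv2.resize(s['image'][130:220,210:300],(350,350)),0,90,0,0,0)]);cv2.imwrite('pics/c6.png',c)
E
```

```text
t: 12.85
tcp_pos: [0.642, 0.0852, 0.2399]
tool_rot: [-0.107, 0.936, 0.034, 0.335]
force: [-0.3, 0.9, 0.2]
finger_gap: 0.462
gripper_force: 0.0
```

View pics/c6.png

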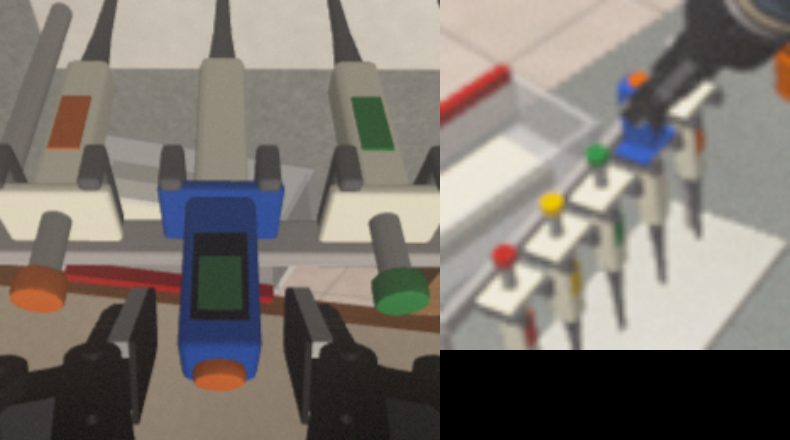

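The flange lies across both prongs behind the lips at (172,165) and (268,165), display to the front. The pads are clear on both sides and the neighbours hang straight. I'll retreat along the tool axis.

```bash
python3 -m crank '[{"dp":[-0.2,-0.046,0.25],"angular":[0,0,0]},{"dp":[-0.3,-0.069,0.37],"angular":[0,0,0]},{"dp":[-0.4,-0.092,0.5],"angular":[0,0,0]},{"dp":[-0.5,-0.115,0.6],"angular":[0,0,0]},{"dp":[-0.5,-0.115,0.6],"angular":[0,0,0]},{"dp":[-0.5,-0.115,0.6],"angular":[0,0,0]},{"dp":[-0.5,-0.115,0.6],"angular":[0,0,0]},{"dp":[-0.5,-0.115,0.6],"angular":[0,0,0]},{"dp":[-0.3,-0.069,0.3],"angular":[0,0,0]},{"dp":[0,0,0],"angular":[0,0,0]},{"dp":[0,0,0],"angular":[0,0,0]},{"dp":[0,0,0],"angular":[0,0,0]},{"dp":[0,0,0],"angular":[0,0,0]},{"dp":[0,0,0],"angular":[0,0,0]}]'; python3 - <<'E'
from h import *
d=snap('wrist');P=cloud(d);yw=np.radians(12.9);Rk=np.array([[np.cos(yw),-np.sin(yw),0],[np.sin(yw),np.cos(yw),0],[0,0,1]]);q=(P-[.6406,.0866,.2])@Rk*1000
hsv=cv2.cvtColor(d['image'],cv2.COLOR_BGR2HSV)
b=(cv2.inRange(hsv,(105,120,40),(125,255,255))>0)&(abs(q[...,1])<30)&(abs(q[...,0])<30)
f=b&(abs(q[...,1])>16)&(q[...,2]<15);print('flange',np.percentile(q[f],[2,50,98],axis=0).round(1).tolist())
h=b&(q[...,2]>20);print('head',np.percentile(q[h],[2,50,98],axis=0).round(1).tolist())
for n,lo,hi,k in [('red',(0,150,80),(7,255,255),3),('yel',(20,120,80),(35,255,255),2),('grn',(45,100,50),(80,255,255),1),('ora',(3,150,80),(18,255,255),-1)]:
    m=(cv2.inRange(hsv,lo,hi)>0)&(abs(q[...,1]-60*k)<15)&(abs(q[...,2]-37)<8);print(n,m.sum(),np.median(q[m],0).round(1))
cv2.imwrite('pics/end.png',d['image'])
E
```

```text
t: 14.4
tcp_pos: [0.5311, 0.0598, 0.3716]
tool_rot: [-0.107, 0.936, 0.034, 0.334]
force: [-0.4, 0.1, -0.4]
finger_gap: 0.458
gripper_force: 0.0
flange [[-14.2, -21.0, 3.9], [-2.4, -16.4, 5.2], [12.5, 20.8, 6.4]]
head [[-14.6, -11.4, 22.0], [-11.6, 1.2, 60.5], [9.4, 10.8, 61.9]]
red 181 [ -2.4 177.2  38.6]
yel 191 [ -2.7 117.4  38.6]
grn 104 [ 0.2 59.2 39.2]
ora 157 [ -2.3 -59.9  38.9]
```

View pics/end.png

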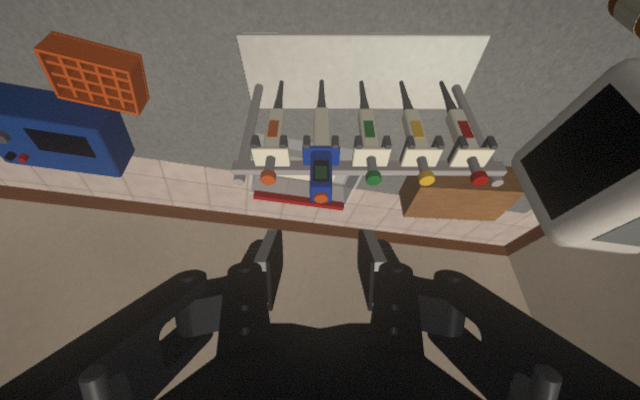

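The pipette hangs upright at (320,170): flange centred within 1 mm, top at +6 mm, display to the front. All neighbours are in place and the gripper is clear. Handing in.

```bash
python3 -c "
from station import order
print(order.sign_off())"
```

```text
the job is handed in; nothing more can be done
None
```

The blue pipette hangs upright on the empty hanger, display to the front, with the neighbouring pipettes in place and the gripper clear; I handed the job in at about 14.5 s, but sign-off returned no verdict.

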